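Close the card tray's spring-pin end wall up to the pack

TASK

The movable end wall of the card tray is locked one hole too far out. Press its spring button pin down flush, slide the blue sleeve with its end wall towards the card pack until the pin pops up by itself in the next hole, and leave it locked there with the pack lying in the tray between the two end walls. Leave the stamp, the glue stick and the ink tin standing where they are.

Things in the scene. Friction and masses are not known exactly. Their poses are not given: they have to be found in the camera images.
- card_tray: Plywood tray fixed to the table, 170 mm (its x) by 300 mm (its y), bed 10 mm above the table; origin on the table under its middle. Along its near side (x = -65 mm) a 16 mm square aluminium rail runs along the tray's y between black blocks 35 mm high; a blue sleeve slides on it. One wooden end wall is fixed: its inner face is at y = -135 mm, its top 57 mm high.
- pin_top (a point): Top of the brass spring button pin: a domed pin 12 mm across in the fixed rail (tray x = -65 mm, y = 0), moving only up and down. It stands through a hole of the sleeve, its top 40 mm above the table, 7 mm above the sleeve's flat top. Axes as the tray's.
- lock_pin (a joint): How far the pin is pressed down, m: 0 fully up, locking the sleeve; 0.007 dome flush with the sleeve's top; 0.0095 wholly beneath its top wall; 0.011 at most. Spring: 3 N at first, 5 N at flush. Once flush, pushing the sleeve sideways makes the hole's edge ride over the dome and carry it under the wall; it then needs no pressing and springs up when a hole comes over it.
- end_wall (a joint): Slide of the sleeve with tab and end wall, m: 0 (within 1.5 mm) with the first hole over the pin; grows as it moves along the tray's -y, towards the pack and the fixed end wall; 0.050 with the second hole over the pin; end stop at 0.068. Friction about 1 N, plus the pin's under the wall. The holes leave the pin 1.5 mm to either side.
- tab_face (a point): Middle of the flat +y face of the white thumb tab on the sleeve (push here to close the end wall), 41 mm above the table. The tab is 22 mm wide (x), 8 mm thick (y), from the sleeve's top to 50 mm above the table. This face is 15 mm from the first hole's centre, on its -y side, so that a shut gripper's tip on the pin is close beside it. Moves with the sleeve.
- second_hole (a point): Centre of the sleeve's second hole, level with the sleeve's top, 50 mm from the first on its +y side. Moves with the sleeve.
- card_pack: Loose flat pack of note cards, 106 (x) x 145 (y) x 19 mm, lying on the tray's bed between the end walls, about square to them; origin at the centre of its underside. The moving end wall may push it along; with the sleeve at 0.050 the walls stand 151 mm apart.
- stamp: Loose wooden rubber stamp with turned handle, 35x50x74 mm, standing beside the tray; origin at the centre of its underside.
- glue_stick_loose: Loose glue stick, white with orange cap, 27 mm across, 96 mm tall, standing beside the tray; origin at the centre of its underside.
- tin: Loose round ink tin, 62 mm across, 20 mm tall, lying behind the tray; origin at the centre of its underside.
- sleeve_top (a point): Middle of the flat top of the blue square sleeve, 33 mm above the table. The sleeve is 22 mm wide (x) and 130 mm long (y); its top wall is 2.5 mm thick with two holes 15 mm long, and carries a white thumb tab. Moves with the sleeve. Axes as the tray's.
- wall_face (a point): Middle of the inner face (towards the pack, -y) of the movable wooden end wall, which is fixed to the sleeve and reaches 114 mm across the bed; 8 mm thick, its top 57 mm above the table. Moves with the sleeve.
There are look-alikes about, which are no part of the job. What is shaped like the card_pack but pink or purple is not meant.

How it is judged:
On the way:
1. the pin is pressed down about flush (6 mm or more) while the sleeve is still at its first hole (within 5 mm) (value of joint lock_pin above 0.006 m and value of joint end_wall below 0.005 m), for 0.05 s.
At the end, for the whole second after the job is handed in: The sleeve stands at its second hole (0.050 m, within 3.5 mm) with the pin popped up (within 2 mm of fully up), and the card pack lies flat and at rest on the bed between the two end walls (value of joint end_wall between 0.0465 and 0.0535 m and value of joint lock_pin below 0.002 m and y of card_pack in the frame of card_tray between -0.07 and -0.048 m and x of card_pack in the frame of card_tray between 0 and 0.04 m and z of card_pack in the frame of card_tray below 0.016 m and angle between card_pack's own z axis and vertical below 0.1 rad and linear speed of card_pack below 0.02 m/s); the robot touches nothing.
It fails at once if the stamp is moved more than 30 mm or tipped (distance of stamp from where it was at the start of the episode above 0.03 m or angle between stamp's own z axis and vertical above 0.35 rad).
It fails at once if the glue stick is moved more than 30 mm or tipped (distance of glue_stick_loose from where it was at the start of the episode above 0.03 m or angle between glue_stick_loose's own z axis and vertical above 0.35 rad).
It fails at once if the ink tin is moved more than 30 mm or tipped (distance of tin from where it was at the start of the episode above 0.03 m or angle between tin's own z axis and vertical above 0.35 rad).
It also fails if it takes over 35 s, if anything falls off the work surface, if the arm or the gripper's body presses on something with over 40 N, if the wrist force passes 120 N, or if a joint passes its speed limit or range.

ROBOT

A 7-joint arm with a two-finger parallel gripper is mounted at the origin on a cart in front of the work surface, level with it; the furniture and walls round the work are solid. World frame = base frame: x ahead of the robot, y to its left, z up, the work surface at z = 0. Lengths are in m, angles in rad, forces in N, time in s.
With the tool pointing down it reaches from about 0.425 to 0.95 m from the base axis. Payload 4.7 kg.
Tool frame: the origin (TCP) lies at the very end of the fingers, on their centre line; the grasp point (between the pads) lies 19 mm behind it; z points along the fingers, y is the line along which they close (so a half turn about z gives the same grasp; the last joint's range is limited). The gripper opens to 85 mm and grips with 20 to 120 N. Pads are 22 mm wide; open, the fingers measure 114 mm over their backs; the gripper's body (76 mm by 85 mm) begins 54 mm behind the grasp point. The pads swing forward as they close: fully open they stand 13 mm farther back than shut.
Start: joints at [1.132, 0.469, -0.049, 1.532, 0.024, 1.141, -0.082], TCP at [0.269, -0.619, 0.231] pointing down, gripper open.
Joint ranges: [-2.59, 2.59], [-0.33, 1.99], [-1.39, 1.29], [0.1, 2.45], [-1.04, 4.18], [0.21, 1.99], [-2.66, 2.66]. Speed limits (rad/s): [2.57, 2.57, 3.14, 3.14, 3.14, 3.14, 3.14].

INTERFACE

Orientations are given as a 3x3 rotation matrix whose columns are the frame's x, y, z axes.
In Python, from cell import env gives the robot as it stands.
- The arm moves only by the tool play_rows, never from a script. Its argument "steps" is a list of rows, each a list of 3 entries, a list of its own where there are three numbers: the shift along the tool's x, y, z in m, then the turn, a rotation vector about the tool's x, y, z in rad, then the opening, from -1 (shut) to 1 (fully open). A call has 1 to 10 rows; each row shifts and turns the commanded pose from where the row before left it, along the tool's axes as they then stand; what a row does not reach is not made up. A row lasts 1/8 s, in which the tool goes at most 62.5 mm and 10.7 degrees, less where a joint would pass 70% of its speed; a pose out of reach is approached as far as the arm can. A call with a gripper value outside its range is refused whole. The fingers move at their own pace and stop on an object; the grip force is fixed at half the most. Time passes only in rows, so rows that do not move let the fingers close. It gives the time, the measured TCP pose, the force, the opening and the grip force at its end, in the units of the state.
- env.observe(): the state, without advancing time (a new reading comes with each control period).
- env.grab_frame(name): name is "scene" or "top" or "wrist"; returns a dict with "pixels" (420x560x3 uint8, red, green, blue), "fov_y" (degrees; the focal length in pixels is half the picture's height over the tangent of half this angle, whatever the lens; pixels are square), "cx", "cy" (the principal point, pixels), "k1" (the pictures are not rectified: a ray, as slopes to the right and down, at radius r is drawn at 1 + k1 r^2 times it, then the intrinsics apply), "origin" and "rotation" of the camera in the world; the wrist camera has in their place "mount" (4x4, takes a point from camera to tool coordinates, whose origin is the TCP and whose axes are the flange's). Camera axes: x right, y down, z forward; pixel columns grow to the right and rows downward; lengths in m; the calibration is good to about 2 mm. A picture is of the moment at which its call begins: read the wrist's pose just before it. There is no depth.
- env.close_job(): hands the job in; it is judged then, once.
The state is a dict: "time": time; "qpos": joint angles; "qvel": joint speeds; "effort": joint torques, N m; "tool_pos": TCP position; "ee_rot": TCP orientation; "wrist_force": force on the tool from outside, world axes, zero at the start; "moment": the same for the moment, N m; "width": finger opening in m; "finger_force": force on a finger pad.
Only numpy, scipy, OpenCV 4.12 (cv2) and the standard library are available. Lean on these libraries where they do the work, as an engineer would, in place of code of your own. Each camera call takes 0.05 s, during which the arm holds its last target. There are 200 camera calls.

## Working session

There is one attempt and no reset: what is moved stays moved. The work goes in short steps, Python scripts to look and compute and a tool call to move; the robot and the scene stay as the last step left them, time stands still between calls to the robot, and variables do not carry over. Pictures are saved under pics/ and viewed, at most 10 in all, crops included, and the job is handed in when it is done.

Besides the shell and the picture viewer there is one more tool, called after "Emit:" by a JSON object that holds its "name" and its "arguments", one argument or row to a line. play_rows: Moves the arm, as the interface text tells. Its arguments: {"type":"object","properties":{"steps":{"type":"array","items":{"type":"array"}}},"required":["steps"]}

```bash
mkdir -p pics
cat > h.py <<'E'
import numpy as np, cv2, pickle
from cell import env
def K(f):
    h,w=f["pixels"].shape[:2]; F=h/2/np.tan(np.radians(f["fov_y"])/2)
    return F
def grab(n,fn):
    s=env.observe(); f=env.grab_frame(n); f=dict(f)
    if "mount" in f:
        M=np.array(f["mount"]); R=np.array(s["ee_rot"]).reshape(3,3)
        f["rotation"]=R@M[:3,:3]; f["origin"]=np.array(s["tool_pos"])+R@M[:3,3]
    pickle.dump(f,open(f"pics/{fn}.pkl","wb"))
    cv2.imwrite(f"pics/{fn}.png",np.array(f["pixels"])[:,:,::-1]); return f
def load(fn): return pickle.load(open(f"pics/{fn}.pkl","rb"))
def ray(f,u,v):
    F=K(f); d=np.array([(u-f["cx"])/F,(v-f["cy"])/F]); s=d.copy()
    for _ in range(20): s=d/(1+f["k1"]*(s@s))
    r=np.array(f["rotation"]).reshape(3,3)@np.array([s[0],s[1],1]); return np.array(f["origin"]),r
def atz(f,u,v,z):
    o,r=ray(f,u,v); return o+r*(z-o[2])/r[2]
def proj(f,p):
    F=K(f); c=np.array(f["rotation"]).reshape(3,3).T@(np.array(p)-np.array(f["origin"])); s=c[:2]/c[2]; s=s*(1+f["k1"]*(s@s)); return F*s+np.array([f["cx"],f["cy"]])
E
python3 -c "
from h import *
for n in ('scene','top'): f=grab(n,n+'0'); print(n,f['origin'],f['fov_y'],f['k1'])
print(env.observe())"
```

```text
scene [-0.17783331  0.53230335  0.82565712] 47.67562959271687 -0.17015799612439308
top [ 0.47524072 -0.02820627  0.97146967] 57.34219499639791 -0.08758583745080174
{'time': 0.1, 'qpos': array([ 1.13211304,  0.46940066, -0.04860472,  1.53353771,  0.0240558 ,
        1.1410195 , -0.08231231]), 'qvel': array([ 0.00017689, -0.0022728 ,  0.00020954, -0.00269603, -0.00034144,
        0.00127301, -0.00087624]), 'effort': array([-7.28014566e-04, -5.11520326e+01, -4.70736483e-02, -2.38392341e+01,
        1.08815622e-02,  4.41988712e-03, -1.16499237e-05]), 'tool_pos': array([ 0.26875199, -0.61863022,  0.23035507]), 'ee_rot': array([[ 9.17204723e-01,  3.98415575e-01, -7.25533719e-04],
       [ 3.98416235e-01, -9.17203278e-01,  1.62776110e-03],
       [-1.69365291e-05, -1.78205458e-03, -9.99998412e-01]]), 'wrist_force': array([-0.11582189,  0.11043293,  0.58638974]), 'moment': array([-0.01771928,  0.00645901,  0.0425716 ]), 'finger_force': 0.0, 'width': 0.08613245730065482}
```

View pics/top0.png

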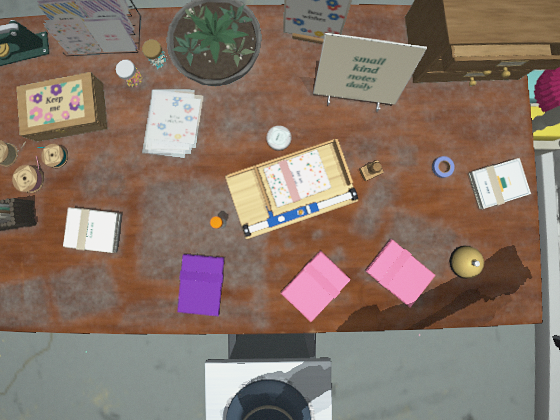

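View pics/scene0.png

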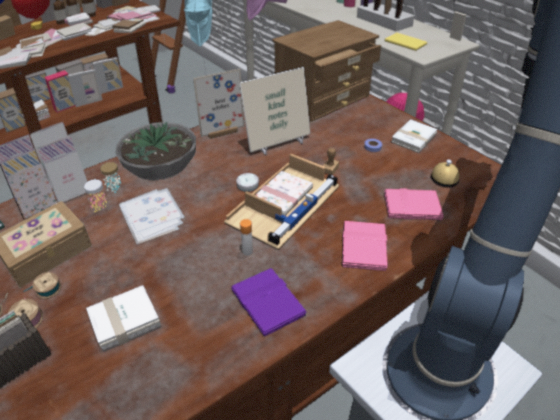

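The top view shows the tray at about (292,188), with the rail from (248,230) to (354,195). The glue stick is at (217,222), the stamp at (372,169) and the tin at (279,137). I'll zoom in on the tray.

```bash
python3 -c "
from h import *
f=load('top0'); im=cv2.imread('pics/top0.png')[125:245,210:370]
cv2.imwrite('pics/top0z.png',cv2.resize(im,None,fx=5,fy=5,interpolation=cv2.INTER_CUBIC))"
```

```text
(no output)
```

View pics/top0z.png

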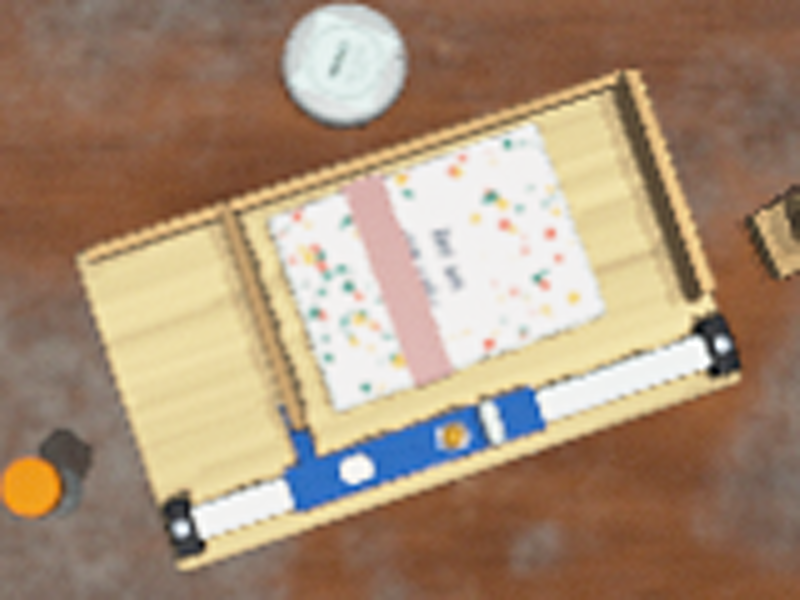

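```bash
python3 -c "
from h import *
f=load('top0')
g=lambda a,b,z: atz(f,210+(a+.5)/5-.5,125+(b+.5)/5-.5,z)
pin=g(455,434,.040); h2=g(357,468,.033); b1=g(180,528,.035); b2=g(722,345,.035); tab=g(492,423,.05)
print(pin,h2,b1,b2,tab,np.linalg.norm(b1-b2))
y=(b1-b2)/np.linalg.norm(b1-b2); print(y,(pin-b2)@y,(tab-pin)@y,(h2-pin)@y, (b1+b2)/2)
c=[g(*p,.01) for p in((80,258),(635,72),(740,378),(185,568))]
print(np.array(c),np.mean(c,0))
s=env.observe();R=s['ee_rot'];x=R[:,0]
print('tool x ang',np.degrees(np.arctan2(x[1],x[0])),'tray y ang',np.degrees(np.arctan2(y[1],y[0])))
print('delta tool',R.T@(pin-s['tool_pos']))
w=grab('wrist','w0');print(w['mount'],w['fov_y'])
"
```

```text
[ 0.52320125 -0.08764782  0.04      ] [ 0.50759577 -0.03986943  0.033     ] [0.47949011 0.04675868 0.035     ] [ 0.56540892 -0.22034059  0.035     ] [ 0.52773222 -0.10492106  0.05      ] 0.2805780924902496
[-0.30622066  0.95196056  0.        ] 0.13924314956680597 -0.017830918017282357 0.050261862767233996 [ 0.52244952 -0.08679096  0.035     ]
[[ 0.61639135  0.09826184  0.01      ]
 [ 0.70850275 -0.18516437  0.01      ]
 [ 0.55097226 -0.23414261  0.01      ]
 [ 0.45962598  0.04644647  0.01      ]] [ 0.58387309 -0.06864967  0.01      ]
tool x ang 23.47920697443812 tray y ang 107.8316167530676
delta tool [ 0.44493729 -0.38530303  0.19103446]
[[-4.15322732e-04 -9.53272066e-01 -3.02112887e-01  7.63629485e-02]
 [ 9.99999909e-01 -3.65801878e-04 -2.20493679e-04 -9.05525058e-04]
 [ 9.96770038e-05 -3.02112951e-01  9.53272131e-01 -1.41610526e-01]
 [ 0.00000000e+00  0.00000000e+00  0.00000000e+00  1.00000000e+00]] 66.68746558684145
```

```bash
python3 -c "
from h import *
from scipy.spatial.transform import Rotation as Ro
s=env.observe();R=s['ee_rot'];p=s['tool_pos'].copy()
goal=np.array([.523,-.0876,.12]); d=(goal-p)/10
for i in range(10):
    print(np.round(R.T@d,4)); 
    if i<8: R=R@Ro.from_rotvec([0,0,-.184]).as_matrix()
"
```

```text
[ 0.0445 -0.0386  0.0111]
[ 0.0508 -0.0298  0.0111]
[ 0.0554 -0.02    0.0111]
[ 0.0581 -0.0095  0.0111]
[0.0589 0.0013 0.0111]
[0.0576 0.012  0.0111]
[0.0545 0.0224 0.0111]
[0.0494 0.0319 0.0111]
[0.0428 0.0405 0.0111]
[0.0428 0.0405 0.0111]
```

Emit:
{"name": "play_rows", "arguments": {
  "steps": [
    [[0.0445,-0.0386,0.011],[0,0,-0.184],-1],
    [[0.0508,-0.0298,0.011],[0,0,-0.184],-1],
    [[0.0554,-0.02,0.011],[0,0,-0.184],-1],
    [[0.0581,-0.0095,0.011],[0,0,-0.184],-1],
    [[0.0589,0.0013,0.011],[0,0,-0.184],-1],
    [[0.0576,0.012,0.011],[0,0,-0.184],-1],
    [[0.0545,0.0224,0.011],[0,0,-0.184],-1],
    [[0.0494,0.0319,0.011],[0,0,-0.184],-1],
    [[0.0428,0.0405,0.011],[0,0,0],-1],
    [[0.0428,0.0405,0.011],[0,0,0],-1]
  ]
}}

```text
time: 1.4
tool_pos: [0.5239, -0.0866, 0.1209]
ee_rot: [[-0.305, 0.952, 0.0], [0.952, 0.305, -0.0], [-0.0, 0.0, -1.0]]
wrist_force: [-0.2, -0.2, 0.4]
width: -0.0
finger_force: 0.0
```

Emit:
{"name": "play_rows", "arguments": {
  "steps": [
    [[0,0,0],[0,0,0],-1],
    [[0,0,0],[0,0,0],-1],
    [[0,0,0],[0,0,0],-1]
  ]
}}

```text
time: 1.78
tool_pos: [0.5228, -0.0899, 0.1213]
ee_rot: [[-0.303, 0.953, -0.0], [0.953, 0.303, -0.001], [-0.001, -0.001, -1.0]]
wrist_force: [-0.6, -0.1, 0.0]
width: 0.0
finger_force: 0.0
```

```bash
python3 -c "
from h import *
s=env.observe();print(s['time'],s['tool_pos'],s['ee_rot'],s['width'],s['qpos'])
f=grab('wrist','w1'); print(proj(f,s['tool_pos']),proj(f,[.5232,-.0876,.04]),f['origin'])"
```

```text
1.775 [ 0.5228308  -0.08988473  0.1213081 ] [[-3.03246880e-01  9.52911958e-01 -3.61053313e-04]
 [ 9.52911668e-01  3.03246415e-01 -9.82077665e-04]
 [-8.26345428e-04 -6.41863902e-04 -9.99999453e-01]] 5.042403733180434e-06 [ 0.50558641  0.41546803 -0.52169859  1.96346314  0.27678275  0.83252484
  0.14054256]
[285.03291924 277.68297015] [285.53246641 220.69940367] [ 0.49771891 -0.0153984   0.26285611]
```

View pics/w1.png

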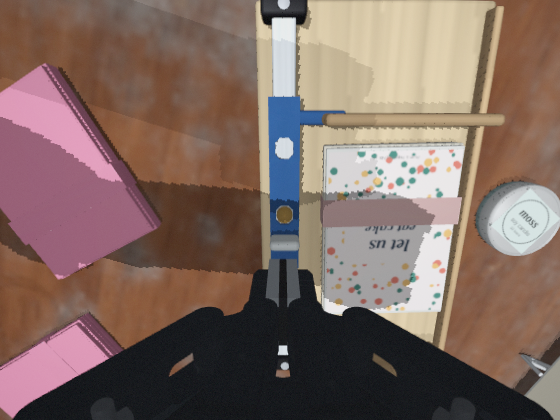

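The wrist view shows the brass pin at (285,214), the second hole at (284,148), the tab at (285,243) and the shut fingertips at about (284,262).

```bash
python3 -c "
from h import *
f=load('w1');s=env.observe();R=s['ee_rot']
hsv=cv2.cvtColor(f['pixels'][195:232,268:302].astype(np.uint8),cv2.COLOR_RGB2HSV)
m=(hsv[...,0]<35)&(hsv[...,1]>70); ys,xs=np.nonzero(m); u,v=xs.mean()+268,ys.mean()+195;print(u,v,xs.min()+268,xs.max()+268,ys.min()+195,ys.max()+195)
for n,(u,v,z) in dict(pin=(u,v,.037),pin2=(285,214,.037),h2=(284,148,.033),tabfar=(285,236,.05),tabnear=(285,250,.05)).items():
  p=atz(f,u,v,z); print(n,p,R.T@(p-s['tool_pos']))
"
```

```text
284.99532710280374 213.45794392523365 268 301 195 222
pin [ 0.52142568 -0.08327992  0.037     ] [0.00679306 0.00060496 0.08436924]
pin2 [ 0.52155794 -0.08368138  0.037     ] [0.00637039 0.00060931 0.08436957]
h2 [ 0.50629563 -0.0382557   0.033     ] [ 0.05428831 -0.00016462  0.0883325 ]
tabfar [ 0.52523271 -0.09550379  0.05      ] [-0.00601983  0.00052303  0.07137926]
tabnear [ 0.52856594 -0.10590706  0.05      ] [-0.01694401  0.00054613  0.07138776]
```

Emit:
{"name": "play_rows", "arguments": {
  "steps": [
    [[0.005,0.0005,0.03],[0,0,0],-1],
    [[0,0,0.031],[0,0,0],-1],
    [[0,0,0],[0,0,0],-1],
    [[0,0,0],[0,0,0],-1]
  ]
}}

```text
time: 2.33
tool_pos: [0.523, -0.0838, 0.0613]
ee_rot: [[-0.305, 0.952, 0.002], [0.952, 0.305, -0.0], [-0.001, 0.001, -1.0]]
wrist_force: [0.5, -0.9, 0.1]
width: 0.0001
finger_force: 0.0
```

```bash
python3 -c "
from h import *
s=env.observe();print(s['time'],s['tool_pos'])
f=grab('wrist','w2'); print(proj(f,s['tool_pos']),proj(f,[.5215,-.0835,.04]))
cv2.imwrite('pics/w2z.png',cv2.resize(cv2.imread('pics/w2.png')[130:330,200:370],None,fx=3,fy=3))"
```

```text
2.325 [ 0.52297547 -0.08381225  0.06131311]
[285.03405124 277.68328896] [282.30472059 257.69945178]
```

View pics/w2z.png

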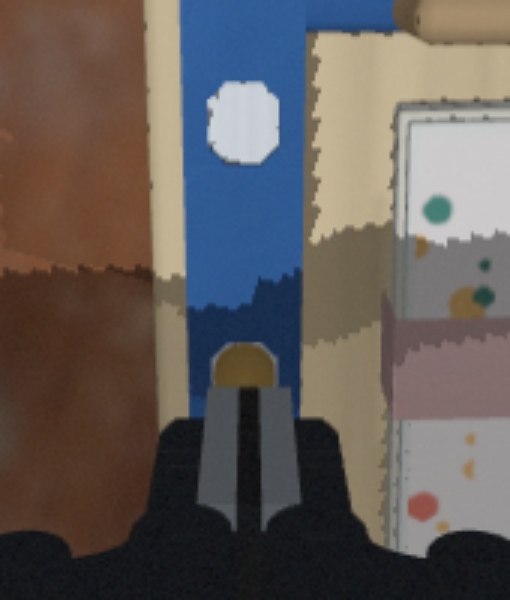

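The crop shows the pin just in front of the fingertip at about (281.5,253) in the full image. It lines up with the finger centre to about 1 px, and the second hole is at (281.3,170.7).

```bash
python3 -c "
from h import *
f=load('w2');s=env.observe();R=s['ee_rot']
p=atz(f,281.2,170.5,.033); print(p,R.T@(p-s['tool_pos']),s['tool_pos'])
for k in(-50,): q=p+R@np.array([k/1000,0,-.004]); print(proj(f,q))
p=atz(f,281.6,130+340/3,.033); print('hole1 far edge',p,R.T@(p-s['tool_pos']))
p=atz(f,200+260/3,130+386/3,s['tool_pos'][2]); print('tip edge',R.T@(p-s['tool_pos']))
"
```

```text
[ 0.50636854 -0.03800266  0.033     ] [ 0.04867252 -0.00223299  0.0285609 ] [ 0.52327234 -0.08366059  0.06162413]
[281.34795236 258.72920826]
hole1 far edge [ 0.51938176 -0.07814795  0.033     ] [ 0.00647106 -0.00208474  0.02861199]
tip edge [ 1.05085932e-02  4.43710248e-04 -1.16958225e-05]
```

Emit:
{"name": "play_rows", "arguments": {
  "steps": [
    [[-0.002,-0.001,0.012],[0,0,0],-1],
    [[0,0,0.006],[0,0,0],-1],
    [[0,0,0.004],[0,0,0],-1],
    [[0,0,0.003],[0,0,0],-1],
    [[0,0,0],[0,0,0],-1],
    [[0,0,0],[0,0,0],-1]
  ]
}}

```text
time: 3.12
tool_pos: [0.5218, -0.0854, 0.0355]
ee_rot: [[-0.306, 0.952, -0.0], [0.952, 0.306, -0.0], [-0.0, -0.0, -1.0]]
wrist_force: [-0.9, -0.7, 3.7]
width: 0.0
finger_force: 2.1
```

Emit:
{"name": "play_rows", "arguments": {
  "steps": [
    [[0,0,0.0015],[0,0,0],-1],
    [[0,0,0.0008],[0,0,0],-1],
    [[0,0,0],[0,0,0],-1],
    [[0,0,0],[0,0,0],-1]
  ]
}}

```text
time: 3.62
tool_pos: [0.5219, -0.0854, 0.0331]
ee_rot: [[-0.306, 0.952, -0.0], [0.952, 0.306, -0.0], [-0.0, -0.0, -1.0]]
wrist_force: [-2.0, -0.9, 4.9]
width: -0.0002
finger_force: 2.8
```

Emit:
{"name": "play_rows", "arguments": {
  "steps": [
    [[-0.0015,0,0.0003],[0,0,0],-1],
    [[-0.0015,0,0],[0,0,0],-1],
    [[-0.0015,0,0],[0,0,0],-1],
    [[-0.0015,0,0],[0,0,0],-1],
    [[-0.0015,0,0],[0,0,0],-1],
    [[-0.0015,0,0],[0,0,0],-1]
  ]
}}

```text
time: 4.38
tool_pos: [0.5245, -0.0909, 0.033]
ee_rot: [[-0.308, 0.951, -0.0], [0.951, 0.308, 0.003], [0.003, 0.001, -1.0]]
wrist_force: [-3.8, 4.8, 6.4]
width: 0.0001
finger_force: 3.7
```

Emit:
{"name": "play_rows", "arguments": {
  "steps": [
    [[-0.0015,0,0],[0,0,0],-1],
    [[-0.0015,0,0],[0,0,0],-1],
    [[-0.0015,0,0],[0,0,0],-1],
    [[-0.0015,0,0],[0,0,0],-1],
    [[-0.0015,0,0],[0,0,0],-1],
    [[0,0,0],[0,0,0],-1]
  ]
}}

```text
time: 5.12
tool_pos: [0.5264, -0.0947, 0.0331]
ee_rot: [[-0.31, 0.951, -0.001], [0.951, 0.31, 0.007], [0.007, 0.001, -1.0]]
wrist_force: [-5.6, 10.9, 9.9]
width: -0.0003
finger_force: 7.2
```

```bash
python3 -c "
from h import *
s=env.observe();print(s['tool_pos'],s['wrist_force'])
f=grab('wrist','w3'); t=grab('top','t3')
a=cv2.resize(cv2.imread('pics/w3.png')[130:330,200:370],None,fx=2.6,fy=2.6)
b=cv2.resize(cv2.imread('pics/top0.png')[185:235,240:360],(330,138)) 
cv2.imwrite('pics/w3z.png',a)
p=atz(f,281.2,170.5,.033)
g=f['pixels'][140:240,281].astype(int); print([(140+i,tuple(x)) for i,x in enumerate(g) if i%3==0])"
```

```text
[ 0.52643761 -0.09468477  0.03306814] [-5.61084077 10.92498837  9.86662832]
[(140, (np.int64(46), np.int64(89), np.int64(145))), (143, (np.int64(48), np.int64(88), np.int64(146))), (146, (np.int64(49), np.int64(90), np.int64(146))), (149, (np.int64(47), np.int64(89), np.int64(145))), (152, (np.int64(196), np.int64(203), np.int64(209))), (155, (np.int64(196), np.int64(203), np.int64(208))), (158, (np.int64(196), np.int64(203), np.int64(209))), (161, (np.int64(196), np.int64(202), np.int64(209))), (164, (np.int64(195), np.int64(202), np.int64(208))), (167, (np.int64(197), np.int64(203), np.int64(209))), (170, (np.int64(196), np.int64(203), np.int64(207))), (173, (np.int64(196), np.int64(203), np.int64(207))), (176, (np.int64(196), np.int64(202), np.int64(207))), (179, (np.int64(196), np.int64(203), np.int64(207))), (182, (np.int64(100), np.int64(107), np.int64(114))), (185, (np.int64(49), np.int64(88), np.int64(144))), (188, (np.int64(47), np.int64(88), np.int64(143))), (191, (np.int64(42), np.int64(84), np.int64(140))), (194, (np.int64(47), np.int64(87), np.int64(142))), (197, (np.int64(47), np.int64(85), np.int64(140))), (200, (np.int64(45), np.int64(85), np.int64(139))), (203, (np.int64(43), np.int64(85), np.int64(139))), (206, (np.int64(47), np.int64(87), np.int64(141))), (209, (np.int64(44), np.int64(84), np.int64(141))), (212, (np.int64(46), np.int64(87), np.int64(142))), (215, (np.int64(46), np.int64(85), np.int64(141))), (218, (np.int64(46), np.int64(86), np.int64(141))), (221, (np.int64(47), np.int64(88), np.int64(142))), (224, (np.int64(46), np.int64(86), np.int64(140))), (227, (np.int64(44), np.int64(86), np.int64(138))), (230, (np.int64(44), np.int64(85), np.int64(139))), (233, (np.int64(44), np.int64(85), np.int64(137))), (236, (np.int64(47), np.int64(85), np.int64(139))), (239, (np.int64(47), np.int64(85), np.int64(140)))]
```

View pics/w3z.png

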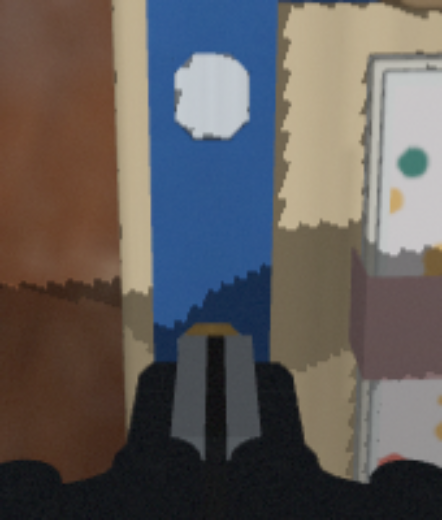

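The crop shows the second hole at (281.5,166.5). A sliver of brass is still visible at the fingertip's edge, at about (281,256). Next I'll work out how far the sleeve has moved.

```bash
python3 -c "
from h import *
s=env.observe();R=s['ee_rot']
def cen(n,box):
  f=load(n);u0,v0,u1,v1=box;im=f['pixels'][v0:v1,u0:u1].astype(int); m=(im.min(2)>150); ys,xs=np.nonzero(m);u,v=xs.mean()+u0,ys.mean()+v0; return u,v,f
u,v,f=cen('w2',(266,150,296,195)); a=atz(f,u,v,.033); print(u,v,a)
u,v,f=cen('w3',(266,145,296,190)); b=atz(f,u,v,.033); print(u,v,b,np.linalg.norm(a-b), R.T@(b-s['tool_pos']))
for e in (324,338): p=atz(f,281.5,130+e/2.6,.034); print(R.T@(p-s['tool_pos']),p)
p=atz(f,281.5,130+338/2.6,.0331)
"
```

```text
280.76243093922653 170.05709023941068 [ 0.50607292 -0.03784629  0.033     ]
281.43466666666666 166.196 [ 0.50762267 -0.04241597  0.033     ] 0.004825313011501457 [ 0.05550951 -0.0016706   0.00041883]
[ 0.01295608 -0.00170352 -0.00086249] [ 0.52077356 -0.08289425  0.034     ]
[ 0.01010369 -0.00170783 -0.00088135] [ 0.52165301 -0.08560775  0.034     ]
```

Emit:
{"name": "play_rows", "arguments": {
  "steps": [
    [[-0.0015,0,-0.0003],[0,0,0],-1],
    [[-0.0015,0,0],[0,0,0],-1],
    [[-0.0015,0,0],[0,0,0],-1],
    [[0,0,0],[0,0,0],-1]
  ]
}}

```text
time: 5.72
tool_pos: [0.5292, -0.1034, 0.0331]
ee_rot: [[-0.308, 0.951, 0.002], [0.951, 0.308, 0.002], [0.001, 0.002, -1.0]]
wrist_force: [0.6, 3.3, 2.8]
width: -0.0001
finger_force: 1.8
```

Emit:
{"name": "play_rows", "arguments": {
  "steps": [
    [[-0.002,0,-0.003],[0,0,0],-1],
    [[-0.003,0,0],[0,0,0],-1],
    [[-0.003,0,0],[0,0,0],-1],
    [[-0.003,0,0],[0,0,0],-1],
    [[-0.003,0,0],[0,0,0],-1],
    [[-0.003,0,0],[0,0,0],-1],
    [[-0.003,0,0],[0,0,0],-1],
    [[-0.003,0,0],[0,0,0],-1],
    [[0,0,0],[0,0,0],-1]
  ]
}}

```text
time: 6.85
tool_pos: [0.5352, -0.1262, 0.0355]
ee_rot: [[-0.306, 0.952, -0.0], [0.952, 0.306, 0.002], [0.002, 0.0, -1.0]]
wrist_force: [-0.6, 4.9, -2.6]
width: 0.0003
finger_force: 2.1
```

```bash
cat >> h.py <<'E'
def slide(n):
  s=env.observe();f=grab('wrist',n);R=s['ee_rot'];im=f['pixels'][140:200,262:300].astype(int); m=(im.min(2)>150); ys,xs=np.nonzero(m);u,v=xs.mean()+262,ys.mean()+140
  b=atz(f,u,v,.033);a=np.array([0.50607292,-0.03784629,.033]);print(s['time'],u,v,m.sum(),b,'slide',(b-a)@np.array([.306,-.952,0]),'h2 in tool',R.T@(b-s['tool_pos']),s['wrist_force'])
E
python3 -c "
from h import *
slide('w4')"
```

```text
6.85 283.81165311653115 165.56639566395665 738 [ 0.51766133 -0.07362326  0.033     ] slide 0.0376057269952443 h2 in tool [ 0.0554663  -0.0006371   0.00255956] [-0.55311456  4.88936182 -2.62752846]
```

Emit:
{"name": "play_rows", "arguments": {
  "steps": [
    [[-0.002,0,0],[0,0,0],-1],
    [[-0.002,0,0],[0,0,0],-1],
    [[-0.002,0,0],[0,0,0],-1],
    [[-0.0015,0,0],[0,0,0],-1],
    [[-0.001,0,0],[0,0,0],-1],
    [[-0.001,0,0],[0,0,0],-1],
    [[0,0,0],[0,0,0],-1]
  ]
}}

```text
time: 7.78
tool_pos: [0.5382, -0.1366, 0.0361]
ee_rot: [[-0.306, 0.952, -0.0], [0.952, 0.306, -0.001], [-0.0, -0.0, -1.0]]
wrist_force: [-1.4, 1.6, -0.1]
width: -0.0
finger_force: 0.6
```

```bash
python3 -c "
from h import *
slide('w5')"
```

```text
7.775 284.375 155.22282608695653 184 [ 0.51945392 -0.07957896  0.033     ] slide 0.04382409086639652 h2 in tool [ 0.06004338 -0.00038425  0.00311579] [-1.42455319  1.6153502  -0.05142821]
```

```bash
python3 -c "
import cv2
cv2.imwrite('pics/w5z.png',cv2.resize(cv2.imread('pics/w5.png')[100:300,200:400],None,fx=3,fy=3))"
```

```text
(no output)
```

View pics/w5z.png

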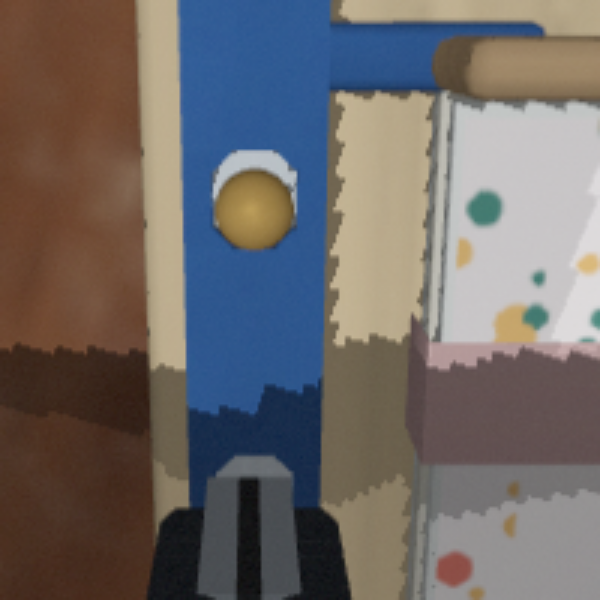

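The pin is up in the second hole, with the dome at (284,169), and the wall stands just behind the pack. Now I'll back off and lift away.

Emit:
{"name": "play_rows", "arguments": {
  "steps": [
    [[0.003,0,-0.003],[0,0,0],-1],
    [[0,0,-0.03],[0,0,0],-1],
    [[0,0,-0.05],[0,0,0],-1],
    [[0,0,-0.05],[0,0,0],-1],
    [[-0.04,-0.03,0],[0,0,0],-1],
    [[-0.05,-0.03,0],[0,0,0],-1],
    [[-0.05,-0.03,0],[0,0,0],-1],
    [[0,0,0],[0,0,0],-1],
    [[0,0,0],[0,0,0],-1]
  ]
}}

```text
time: 8.95
tool_pos: [0.4948, -0.2938, 0.1692]
ee_rot: [[-0.306, 0.952, 0.001], [0.952, 0.306, 0.0], [0.0, 0.001, -1.0]]
wrist_force: [0.3, 0.9, 1.3]
width: 0.0001
finger_force: 0.0
```

```bash
python3 -c "
from h import *
f=grab('wrist','w6');t=grab('top','t6');s=env.observe();print(s['tool_pos'],s['wrist_force'])
a=cv2.resize(cv2.imread('pics/w6.png'),(560,420))[:,:400]; b=cv2.resize(cv2.imread('pics/t6.png')[125:245,210:370],(400,300))
b=cv2.copyMakeBorder(b,0,120,0,0,cv2.BORDER_CONSTANT); cv2.imwrite('pics/f.png',np.hstack([a,b]))"
```

```text
[ 0.49537435 -0.29236112  0.16931615] [-0.96828009 -0.04054929 -0.85622589]
```

View pics/f.png

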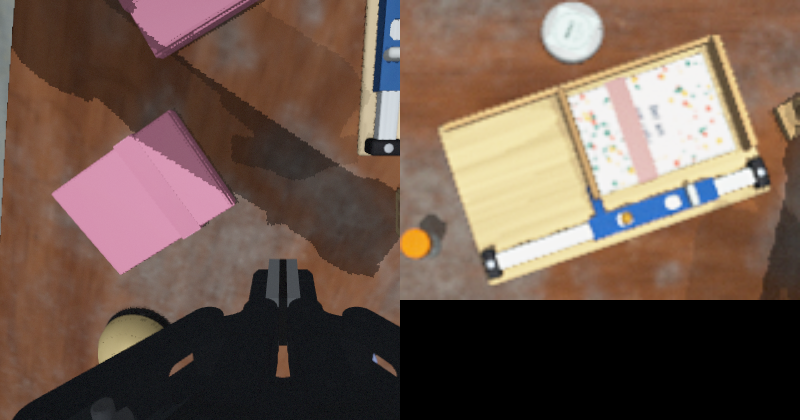

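The top view (right half) shows the brass pin in the second hole at (625,218). The pack lies flat between the walls, and the glue stick, stamp and tin look unmoved.

```bash
python3 -c "
from cell import env
print(env.close_job())"
```

```text
the job is handed in; nothing more can be done
None
```

The job is handed in: the end wall is locked with the pin popped up in the second hole, the card pack lies flat between the two end walls, and the last top view shows the stamp, glue stick and tin undisturbed; the hand-in gave no verdict.

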